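# Pack the turner's tool box in layers

## Task

Pack the tool box in layers: set the heavy faceplate down flat, boss up, in the box's open empty compartment, then push the sliding till along its runners fully home over it, then lay the chuck key flat in the till. Set the two things down rather than dropping them, and leave everything else where it is.

Things in the scene. Friction and masses are not known exactly. Their poses are not given: they have to be found in the camera images.
- tool_box: open wooden box fixed on the bench, 170 (x) x 284 (y, 304 over end cleats) x 68 mm high. Origin: centre of underside; y along its length. Walls 10, floor 6 mm; inside 150 x 264. A low partition (8 thick, top at 38 mm) in the middle makes two compartments 150 x 128: the one at +y is empty, the one at -y is under the till at the start. Runners 6 mm wide (top at 39 mm) on the long sides
- bin_floor (a point): centre of the floor of the empty compartment (+y end of the box), 6 mm above the bench; axes as the box
- till (a joint): how far (m) the sliding till has moved along the box's +y: 0 = against the -y end wall, 0.130 = fully home against the +y end wall, covering the +y compartment. Starts at 0 to 0.015. It slides on its runners and does not lift out; sliding takes about 3 N (more when fast) and it stays where it is left
- till_floor (a point): centre of the till's inside floor, 44 mm above the bench, axes as the box. Shallow open tray 146 (x) x 134 (y) mm outside, 134 x 122 inside, underside 40 and top 64 mm above the bench. End walls (at +y and -y) 6 mm thick, inner faces 61 mm from this point, 20 mm above its floor, 14 mm in the 66 mm wide finger scoop at their middle; push there from inside with shut fingertips
- faceplate: grey steel lathe faceplate, lying on the bench boss up: a flange 82 mm in diameter and 13 mm thick, on it a round boss 42 mm in diameter, 13 mm high (26 mm in all), 0.38 kg. Origin: centre of its underside; z up through the boss. Grasp the boss
- chuck_key: grey steel T-handled chuck key lying flat, 112 mm long, 12 mm thick, 0.15 kg. Origin: centre of its underside; its 12 mm wide shank runs along its y axis from y = -56 to +44 mm, the 76 mm long, 12 mm wide cross handle lies along x at y = +44 to +56 mm; its centre of mass is at about y = +18 mm
- sanding_block: wooden sanding block, 63 x 112 x 29 mm, lying in the -y compartment under the till (its top 35 mm above the bench); stays there. Origin: centre of its underside
- offcut_3: bystander: strip of wood, 20 x 130 x 20 mm, along the left edge of the bench. Origin: centre of its underside
- wax_tin: bystander: round tin, 79 mm in diameter, 34 mm high, on the bench. Origin: centre of its underside

How it is judged:
By the outcome, as a careful person would: the job done as asked, in the order asked, and still so for the second after the job is handed in, with the robot touching nothing.
It also fails if it takes over 58 s, if anything falls off the work surface, if the arm or the gripper's body presses on something with over 40 N, if the wrist force passes 120 N, or if a joint passes its speed limit or range.

## Robot

A 7-joint arm with a two-finger parallel gripper is mounted at the origin on the work surface; the furniture and walls round the work are solid. World frame = base frame: x ahead of the robot, y to its left, z up, the work surface at z = 0. Lengths are in mm, angles in rad, forces in N, time in s.
With the tool pointing down it reaches from about 425 to 875 mm from the base axis. Payload 8.4 kg.
Tool frame: the origin (TCP) lies midway between the tips of the shut fingers; the grasp point (between the pads) lies 19 mm behind it; z points along the fingers, y is the line along which they close (so a half turn about z gives the same grasp; the last joint's range is limited). The gripper opens to 87 mm and grips with 3 to 60 N. Pads are 19 mm wide; open, the fingers measure 117 mm over their backs; the gripper's body (75 mm by 190 mm) begins 51 mm behind the grasp point.
Start: joints at [-1.449, 0.333, 0.04, 1.465, -0.013, 1.343, -0.059], TCP at [142.36, 634.189, 193.546] pointing down, gripper open.
Joint ranges: [-2.58, 2.58], [-0.38, 2.09], [-1.3, 1.39], [0.25, 2.4], [-1.5, 4.64], [0.08, 2.09], [-2.65, 2.65]. Speed limits (rad/s): [2.22, 2.22, 2.79, 2.79, 3.14, 3.14, 3.14].

## Interface

Orientations are given as a unit quaternion [x, y, z, w].
In Python, from station import arm gives the robot as it stands.
- The arm moves only by the tool arm_command, never from a script. Its argument "steps" is a list of rows, each an object with "slide": the shift along the tool's x, y, z in cm, a list of three; "dr": the turn, a rotation vector about the tool's x, y, z in degrees, a list of three. In form: [{"slide": [x, y, z], "dr": [wx, wy, wz]}, ...]. A call has 1 to 20 rows; each row shifts and turns the commanded pose from where the row before left it, along the tool's axes as they then stand; what a row does not reach is not made up. A row lasts 1/12 s, in which the tool goes at most 41.7 mm and 7.16 degrees, less where a joint would pass 70% of its speed; a pose out of reach is approached as far as the arm can. A call with a gripper value outside its range is refused whole. "fingers" is the finger opening in cm, from 0 to 8.7, set as the call begins (left out, the last holds). The fingers move at their own pace and stop on an object; the grip force is fixed at half the most. Time passes only in rows, so rows that do not move let the fingers close. It gives the time, the measured TCP pose, the force, the opening and the grip force at its end, in the units of the state.
- arm.get_obs(): the state, without advancing time (a new reading comes with each control period).
- arm.grab_frame(name): name is "side" or "top"; returns the picture (400x640x3 uint8, blue, green, red); there is no depth.
- arm.camera_info(name): a dict with "fovy" (degrees; the focal length in pixels is half the picture's height over the tangent of half this angle, whatever the lens; pixels are square), "cx", "cy" (the principal point, pixels), "k1" (the pictures are not rectified: a ray, as slopes to the right and down, at radius r is drawn at 1 + k1 r^2 times it, then the intrinsics apply), "R" (3x3) and "t" (3): a world point X has camera coordinates R X + t. Camera axes: x right, y down, z forward; pixel columns grow to the right and rows downward; lengths in mm; the calibration is good to about 2 mm. A picture is of the moment at which its call begins. camera_info takes no time and is no camera call.
- arm.hand_in(): hands the job in; it is judged then, once.
The state is a dict: "clock": time; "q": joint angles; "dq": joint speeds; "tau": joint torques, N m; "tool_pos": TCP position; "orientation": TCP orientation; "wrist_force": force on the tool from outside, world axes, zero at the start; "wrist_torque": the same for the moment, N m; "opening": opening from 0.0 (shut) to 1.0 (fully open); "grip_force": force on a finger pad.
Only numpy, scipy, OpenCV 4.12 (cv2) and the standard library are available. Lean on these libraries where they do the work, as an engineer would, in place of code of your own. Each camera call takes 0.05 s, during which the arm holds its last target. There are 200 camera calls.

## Working session

There is one attempt and no reset: what is moved stays moved. The work goes in short steps, Python scripts to look and compute and a tool call to move; the robot and the scene stay as the last step left them, time stands still between calls to the robot, and variables do not carry over. Pictures are saved under pics/ and viewed, at most 10 in all, crops included, and the job is handed in when it is done.

Besides the shell and the picture viewer there is one more tool, called after "Emit:" by a JSON object that holds its "name" and its "arguments", one argument or row to a line. arm_command: Moves the arm, as the interface text tells. Its arguments: {"type":"object","properties":{"steps":{"type":"array","items":{"type":"object","properties":{"slide":{"type":"array","items":{"type":"number"}},"dr":{"type":"array","items":{"type":"number"}}}}},"fingers":{"type":"number"}},"required":["steps"]}

```bash
mkdir -p pics; ls; python3 - <<'E'
from station import arm
import cv2
for n in("top","side"):
    cv2.imwrite(f"pics/{n}0.png",arm.grab_frame(n)); c=arm.camera_info(n); print(n,c)
o=arm.get_obs();print(o['clock'],o['tool_pos'],o['orientation'],o['opening'])
E
```

```text
pics
top {'fovy': 55.33122457147355, 'cx': 316.93610342782796, 'cy': 200.42009076880746, 'k1': -0.09018632601008421, 'R': array([[-2.17924888e-02, -9.99761589e-01, -1.36073654e-03],
       [-9.96040721e-01,  2.18286740e-02, -8.61765150e-02],
       [ 8.61856727e-02, -5.22651739e-04, -9.96278955e-01]]), 't': array([ 54.57563863, 509.93882427, 883.15241463])}
side {'fovy': 56.87199385112528, 'cx': 319.7943330427076, 'cy': 201.2359747639657, 'k1': -0.06591202049444068, 'R': array([[-0.98515099, -0.1716293 , -0.00457167],
       [-0.08900814,  0.53331362, -0.84122181],
       [ 0.14681645, -0.82832359, -0.54067084]]), 't': array([519.2633929 ,  73.34653389, 891.68958301])}
0.1 [142.25039805 633.74595827 192.73001154] [ 1.10163736e-01  9.93913168e-01 -7.51746533e-04 -3.48782695e-05] 0.9987686968583719
```

View pics/top0.png

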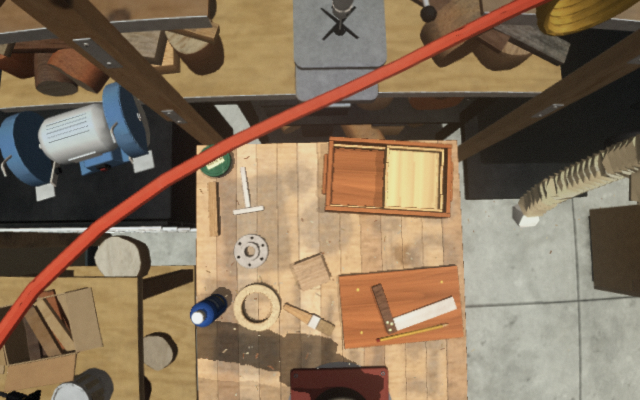

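View pics/side0.png

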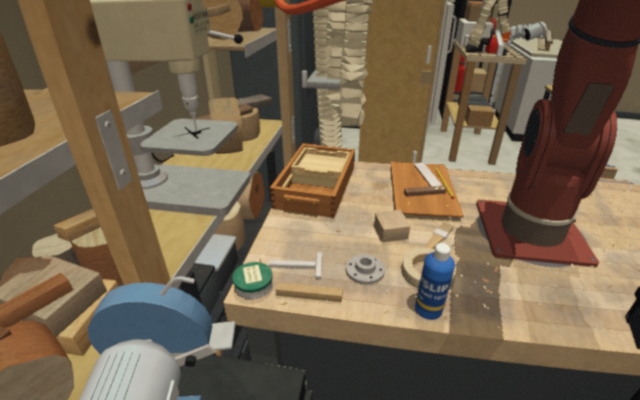

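The top view shows the box at (326–452, 138–215) with the till at its right (−y) end. The key is at (248,190), the faceplate at (251,250), the tin at (215,162) and the offcut at (212,208). The side view shows the same layout, with the box at (313,180), key at (300,264) and faceplate at (365,267). The arm is off to the left of the bench.

```bash
cat > h.py <<'E'
import numpy as np, cv2
from station import arm
def K(c):
    f=200/np.tan(np.radians(c['fovy'])/2); return f
def ray(n,px):
    c=arm.camera_info(n); f=K(c); d=(np.atleast_2d(px).astype(float)-[c['cx'],c['cy']])/f
    u=d.copy()
    for _ in range(20): u=d/(1+c['k1']*(u**2).sum(1,keepdims=True))
    R=np.array(c['R']); return -R.T@c['t'], np.c_[u,np.ones(len(u))]@R
def plane(n,px,z):
    o,d=ray(n,px); return o+d*((z-o[2])/d[:,2])[:,None]
def proj(n,X):
    c=arm.camera_info(n); p=np.atleast_2d(X)@np.array(c['R']).T+c['t']; u=p[:,:2]/p[:,2:]
    return u*(1+c['k1']*(u**2).sum(1,keepdims=True))*K(c)+[c['cx'],c['cy']]
E
python3 - <<'E'
from h import *
np.set_printoptions(precision=1,suppress=True)
for n,roi,z in(("top",(228,160,45,110),12),("side",(270,245,120,45),12)):
    im=cv2.imread(f"pics/{n}0.png"); x,y,w,h=roi
    hsv=cv2.cvtColor(im,cv2.COLOR_BGR2HSV)[y:y+h,x:x+w]
    m=((hsv[...,1]<60)&(hsv[...,2]>60)).astype(np.uint8)*255
    m=cv2.morphologyEx(m,cv2.MORPH_OPEN,np.ones((2,2)))
    cs,_=cv2.findContours(m,cv2.RETR_EXTERNAL,cv2.CHAIN_APPROX_NONE)
    for c in cs:
        if cv2.contourArea(c)<40: continue
        c=c+np.array([x,y]); r=cv2.minAreaRect(c); (ex,ax,an)=cv2.fitEllipse(c)
        P=plane(n,c[:,0],12)[:,:2]; e=cv2.minEnclosingCircle(P.astype(np.float32))
        print(n,cv2.contourArea(c),r,'ell',ex,ax,plane(n,ex,13),'circ',e,'rectmm',cv2.minAreaRect(P.astype(np.float32)))
im=cv2.imread("pics/top0.png")
a=cv2.resize(im[125:225,315:465],None,fx=5.2,fy=5.2,interpolation=cv2.INTER_CUBIC);cv2.imwrite("pics/boxt.png",a)
a=cv2.resize(im[140:280,190:330],None,fx=4.2,fy=4.2,interpolation=cv2.INTER_CUBIC);cv2.imwrite("pics/keyt.png",a)
E
```

```text
top 893.5 ((251.5, 252.0), (34.0, 33.0), 90.0) ell (251.46096801757812, 251.81495666503906) (33.33881759643555, 34.202964782714844) [[392.5 201.9  13. ]] circ ((392.18194580078125, 202.07681274414062), 41.590824127197266) rectmm ((392.0934143066406, 202.06362915039062), (79.13446044921875, 80.69966125488281), 89.20181274414062)
top 316.0 ((249.0, 191.5), (47.0, 30.0), 90.0) ell (246.6254119873047, 193.8720703125) (40.56769943237305, 43.63535690307617) [[531.3 212.4  13. ]] circ ((535.3257446289062, 213.300048828125), 60.92938232421875) rectmm ((537.6612548828125, 206.62704467773438), (72.47457885742188, 114.08995056152344), 89.40342712402344)
side 886.5 ((366.0, 269.5), (29.0, 38.0), 90.0) ell (365.968505859375, 269.56829833984375) (29.031116485595703, 38.946678161621094) [[392.3 214.6  13. ]] circ ((392.2738952636719, 211.5989990234375), 44.92315673828125) rectmm ((392.0038757324219, 211.28726196289062), (79.96510314941406, 88.2045669555664), 6.400453090667725)
side 453.0 ((296.5, 265.5), (27.0, 53.0), 90.0) ell (298.8206787109375, 266.7283630371094) (31.99465560913086, 50.2474365234375) [[531.7 229.3  13. ]] circ ((534.2437133789062, 221.84408569335938), 62.61341857910156) rectmm ((539.6982421875, 222.04185485839844), (113.11553192138672, 83.5537109375), 7.565903186798096)
```

View pics/boxt.png

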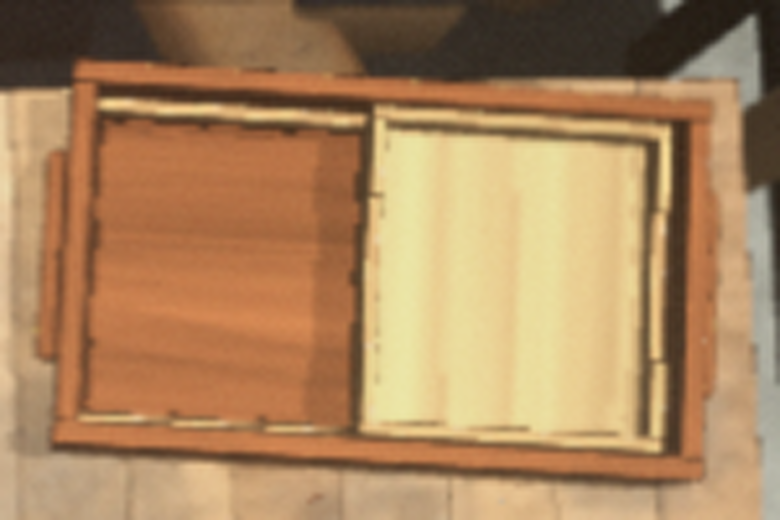

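View pics/keyt.png

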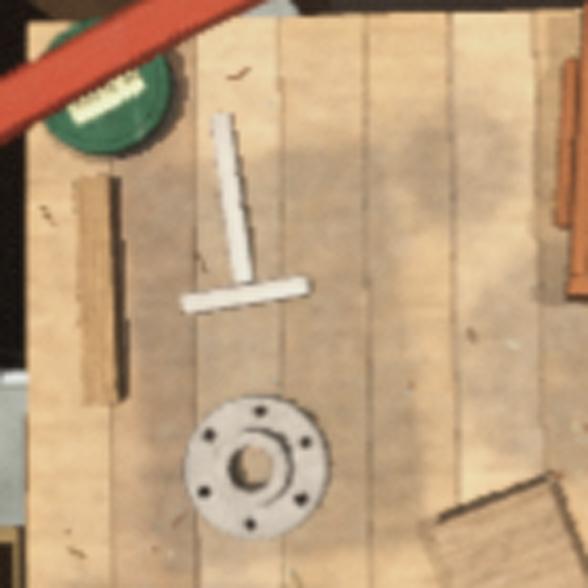

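The box crop shows the empty compartment at crop (95–365, 110–425), with the till's left wall at x≈365. In the key crop, the T handle's centre is at (246,295) and the shank end at (222,114). The flange's centre is at (257,467).

```bash
python3 - <<'E'
from h import *
np.set_printoptions(precision=1,suppress=True)
def un(p,s,o): return (np.array(p,float)+.5)/s-.5+o
C=plane("top",un([(75,62),(712,100),(702,478),(52,447)],5.2,[315,125]),68)
print(C, 'ctr',C.mean(0),[np.linalg.norm(C[i]-C[(i+1)%4]) for i in range(4)])
v=(C[0]+C[3]-C[1]-C[2])[:2]; w=(C[0]+C[1]-C[2]-C[3])[:2]
yb=v/np.linalg.norm(v); a1=np.degrees(np.arctan2(-yb[0],yb[1])); a2=np.degrees(np.arctan2(w[1],w[0])); print('yaw',a1,a2)
T=plane("top",un([(370,107),(680,122),(662,450),(358,432)],5.2,[315,125]),64)
t=np.radians(a1); R=np.array([[np.cos(t),-np.sin(t)],[np.sin(t),np.cos(t)]])
print('till box frame',(T[:,:2]-C.mean(0)[:2])@R)
print('bin',C.mean(0)[:2]+R@[0,68])
k=plane("top",un([(246,295),(222,114),(181,305),(311,285)],4.2,[190,140]),12); print('key',k)
u=(k[0]-k[1])[:2];print('len',np.linalg.norm(u),'yaw',np.degrees(np.arctan2(-u[0],u[1])))
h=(k[3]-k[2])[:2];print(np.linalg.norm(h),np.degrees(np.arctan2(h[1],h[0])))
print('flange',plane("top",un([(257,467)],4.2,[190,140]),13))
X=C.mean(0);print('side check',proj("side",np.array(list(C)+[[392,202,13],[392,202,26]]+list(k))))
for n in("top","side"): print(ray(n,[320,200])[0])
# hose: side rows
im=cv2.imread("pics/side0.png")[:15]; hs=cv2.cvtColor(im,cv2.COLOR_BGR2HSV); m=((hs[...,0]<8)|(hs[...,0]>174))&(hs[...,1]>150)
for r in (1,6): print(r,np.nonzero(m[r])[0][:1],[c for c in np.nonzero(m[r])[0] if c<420][-1:])
E
```

```text
[[ 653.3   12.6   68. ]
 [ 631.5 -270.5   68. ]
 [ 463.8 -256.6   68. ]
 [ 483.8   26.7   68. ]] ctr [ 558.1 -121.9   68. ] [np.float64(283.8771066413263), np.float64(168.28174535104122), np.float64(284.0218127920482), np.float64(170.12642992958007)]
yaw -4.224201367537156 -4.756004691997882
till box frame [[  72.9    9.6]
 [  74.3 -129.7]
 [ -72.5 -124.4]
 [ -71.4    9.9]]
bin [563.1 -54.1]
key [[492.8 209.   12. ]
 [597.9 222.4  12. ]
 [487.8 246.5  12. ]
 [497.7 171.6  12. ]]
len 105.96798116435482 yaw 97.27657394066875
75.52827621218972 -82.48062522738388
flange [[394.9 203.4  13. ]]
side check [[270.  187.4]
 [301.9 143.2]
 [354.2 148.7]
 [335.2 196.1]
 [366.5 265.5]
 [366.9 260.9]
 [318.8 262.7]
 [269.4 261.3]
 [318.  275.3]
 [319.6 251.2]]
[433.   43.9 923.9]
[387.2 788.6 546.2]
1 [277] [np.int64(337)]
6 [188] [np.int64(323)]
```

```bash
python3 - <<'E'
from h import *
np.set_printoptions(precision=0,suppress=True)
im=cv2.imread("pics/top0.png");s=cv2.imread("pics/side0.png")
f=lambda a:((lambda h:((h[...,0]<8)|(h[...,0]>174))&(h[...,1]>150)&(h[...,2]>120))(cv2.cvtColor(a,cv2.COLOR_BGR2HSV)))
mt=f(im);P=[]
for c in range(5,560,15):
    r=np.nonzero(mt[:345,c])[0]; r=r[r<345-.4*c] if len(r) else r
    if len(r)>4: P.append((c,np.median(r)))
P=np.array(P); o,d=ray("top",P)
ms=f(s)
for c in range(276,350,8):
    r=np.nonzero(ms[:20,c])[0]
    if not len(r): continue
    o2,e=ray("side",(c,r.mean())); e=e[0]
    # closest approach to any top ray
    best=min(((abs(np.dot(o2-o,n/np.linalg.norm(n))),i) for i,n in enumerate(np.cross(d,e))))
    i=best[1]; A=np.c_[d[i],-e]; t=np.linalg.lstsq(A,o2-o,rcond=None)[0]; print(c,r.mean(),best,P[i],o+d[i]*t[0])
E
```

```text
276 0.0 (np.float64(0.1532888526158762), 26) [395.  67.] [628. -53. 492.]
284 7.0 (np.float64(1.4252385635444615), 20) [305. 108.] [581.  55. 486.]
292 6.0 (np.float64(1.263015951116435), 17) [260. 128.] [555. 108. 493.]
300 4.5 (np.float64(0.2145870847367785), 14) [215. 151.] [529. 159. 499.]
308 2.0 (np.float64(0.5113457132864613), 12) [185. 168.] [510. 191. 505.]
316 0.5 (np.float64(2.0455680316856735), 10) [155. 186.] [489. 224. 509.]
```

Emit:
{"name": "arm_command", "arguments": {
  "steps": [
    {"slide": [0,0,0],"dr": [0,0,0]}
  ],
  "fingers": 6.5
}}

```text
clock: 0.18
tool_pos: [142.3, 633.9, 193.0]
orientation: [0.11, 0.994, -0.001, -0.0]
wrist_force: [0.5, -0.0, 0.0]
opening: 0.975
grip_force: 0.0
```

Emit:
{"name": "arm_command", "arguments": {
  "steps": [
    {"slide": [-1,-1.1,0],"dr": [0,0,0]},
    {"slide": [-2.1,-2.3,0],"dr": [0,0,0]},
    {"slide": [-2.1,-2.3,0],"dr": [0,0,0]},
    {"slide": [-2.1,-2.3,0],"dr": [0,0,0]},
    {"slide": [-2.1,-2.3,0],"dr": [0,0,0]},
    {"slide": [-2.1,-2.3,0],"dr": [0,0,0]},
    {"slide": [-2.1,-2.3,0],"dr": [0,0,0]},
    {"slide": [-2.1,-2.3,0],"dr": [0,0,0]},
    {"slide": [-2.1,-2.3,0],"dr": [0,0,0]},
    {"slide": [-2.1,-2.3,0],"dr": [0,0,0]},
    {"slide": [-2.1,-2.3,0],"dr": [0,0,0]},
    {"slide": [-2.1,-2.3,0],"dr": [0,0,0]},
    {"slide": [-2.1,-2.3,0],"dr": [0,0,0]},
    {"slide": [-2.1,-2.3,0],"dr": [0,0,0]},
    {"slide": [-2.1,-2.3,0],"dr": [0,0,0]},
    {"slide": [-2.1,-2.3,0],"dr": [0,0,0]},
    {"slide": [-1.4,-1.1,0],"dr": [0,0,0]},
    {"slide": [0,0,2],"dr": [0,0,-4.1]},
    {"slide": [0,0,3],"dr": [0,0,-4.1]},
    {"slide": [0,0,3],"dr": [0,0,0]}
  ]
}}

```text
clock: 1.85
tool_pos: [393.5, 201.8, 113.3]
orientation: [0.037, 0.999, 0.001, 0.001]
wrist_force: [0.5, 0.2, -0.5]
opening: 0.748
grip_force: 0.0
```

Emit:
{"name": "arm_command", "arguments": {
  "steps": [
    {"slide": [0,0,2],"dr": [0,0,0]},
    {"slide": [0,0,2],"dr": [0,0,0]},
    {"slide": [0,0,1],"dr": [0,0,0]},
    {"slide": [0,0,0],"dr": [0,0,0]},
    {"slide": [0,0,0],"dr": [0,0,0]}
  ]
}}

```text
clock: 2.27
tool_pos: [392.8, 201.8, 63.9]
orientation: [0.039, 0.999, -0.0, -0.0]
wrist_force: [0.9, -0.4, 1.0]
opening: 0.746
grip_force: 0.0
```

```bash
cat > rel.py <<'E'
# usage: rel.py x y yaw : shift in tool axes (cm) to a world xy, and tool-z turn (deg) to tool-y yaw
import sys; from h import *; from scipy.spatial.transform import Rotation as Rr
o=arm.get_obs(); R=Rr.from_quat(o['orientation']).as_matrix(); p=np.array(o['tool_pos'])
yaw=np.degrees(np.arctan2(-R[0,1],R[1,1]))
x,y,a=map(float,sys.argv[1:4]); print('pos',p.round(1),'yaw',yaw.round(2),'tiltz',R[:,2].round(3),'F',np.round(o['wrist_force'],1),'t',o['clock'])
print('slide cm',(R.T@(np.array([x,y,p[2]])-p)/10).round(2),'turn',round(-(a-yaw),2))
E
python3 rel.py 393.5 202.6 -4.4
python3 - <<'E'
from h import *
a=[]
for n in("top","side"):
    a.append(cv2.resize(arm.grab_frame(n)[(150,190)[n=="side"]:,(180,240)[n=="side"]:][:130,:200],None,fx=4,fy=4)[:520])
cv2.imwrite("pics/g1.png",cv2.resize(np.vstack(a),(460,598)))
E
```

```text
pos [392.8 201.8  63.9] yaw -4.46 tiltz [-0. -0. -1.] F [ 0.9 -0.4  1. ] t 2.2667
slide cm [-0.07  0.09 -0.  ] turn -0.06
```

View pics/g1.png

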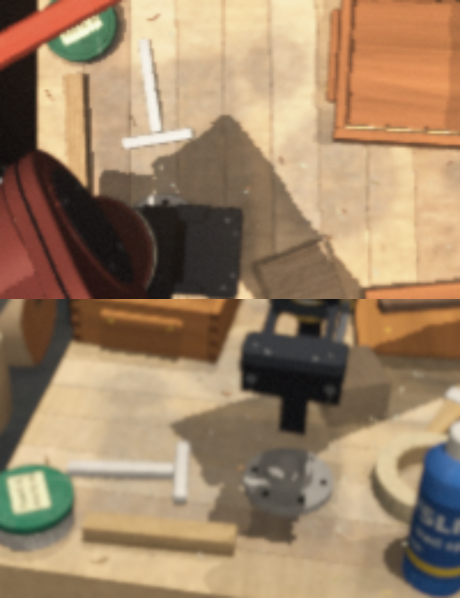

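The side crop shows the fingers lined up over the boss (crop x≈293). I'll go down now.

Emit:
{"name": "arm_command", "arguments": {
  "steps": [
    {"slide": [-0.05,0.05,1],"dr": [0,0,0]},
    {"slide": [0,0,1],"dr": [0,0,0]},
    {"slide": [0,0,1],"dr": [0,0,0]},
    {"slide": [0,0,0.9],"dr": [0,0,0]},
    {"slide": [0,0,0.5],"dr": [0,0,0]},
    {"slide": [0,0,0.35],"dr": [0,0,0]},
    {"slide": [0,0,0],"dr": [0,0,0]}
  ]
}}

```text
clock: 2.95
tool_pos: [392.8, 201.9, 15.2]
orientation: [0.039, 0.999, -0.001, -0.001]
wrist_force: [-0.2, 0.0, -0.1]
opening: 0.751
grip_force: 0.0
```

Emit:
{"name": "arm_command", "arguments": {
  "steps": [
    {"slide": [0,0,0],"dr": [0,0,0]},
    {"slide": [0,0,0],"dr": [0,0,0]},
    {"slide": [0,0,0],"dr": [0,0,0]},
    {"slide": [0,0,0],"dr": [0,0,0]},
    {"slide": [0,0,0],"dr": [0,0,0]},
    {"slide": [0,0,0],"dr": [0,0,0]},
    {"slide": [0,0,0],"dr": [0,0,0]},
    {"slide": [0,0,0],"dr": [0,0,0]}
  ],
  "fingers": 3.5
}}

```text
clock: 3.62
tool_pos: [393.3, 202.3, 16.1]
orientation: [0.039, 0.999, 0.0, 0.0]
wrist_force: [-0.4, -0.1, -0.1]
opening: 0.407
grip_force: 0.0
```

```bash
python3 - <<'E'
from h import *
o=arm.get_obs();print(o['opening'],o['grip_force'],o['tool_pos'],proj("side",o['tool_pos']))
im=arm.grab_frame("side")[215:315,300:430]
cv2.imwrite("pics/g2.png",cv2.resize(im,None,fx=5,fy=5,interpolation=cv2.INTER_CUBIC))
E
```

```text
0.407131870410641 0.0 [393.28702307 202.33387733  16.10664723] [[366.00289674 264.44011152]]
```

View pics/g2.png

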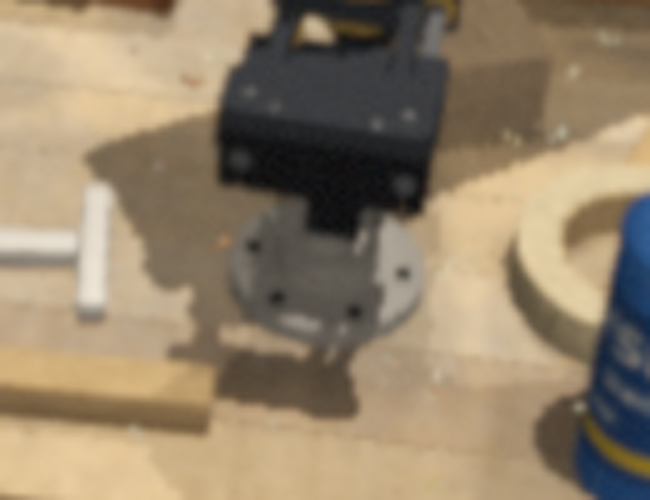

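The picture shows the body's near lower edge at about crop (330,195) and a finger tip at (335,232). I'll compare those with the projected tool geometry.

```bash
python3 - <<'E'
from h import *
from scipy.spatial.transform import Rotation as Rr
np.set_printoptions(precision=0,suppress=True)
o=arm.get_obs();R=Rr.from_quat(o['orientation']).as_matrix();p=np.array(o['tool_pos'])
L={'near tip in':(0,17,0),'near tip out':(0,32,0),'far in':(0,-17,0),'far out':(0,-32,0),'body near':(0,95,-70),'body nearL':(37,95,-70),'body x+':(0,37,-70),'body far':(0,-95,-70)}
for k,v in L.items():
    X=p+R@np.array(v,float); print(k,X,(proj("side",X)[0]-[300,215])*5,proj("top",X)[0])
print('boss top',(proj("side",[393,202,26])[0]-[300,215])*5)
im=arm.grab_frame("top")[150:300,180:330]
cv2.imwrite("pics/g3.png",cv2.resize(im,None,fx=4,fy=4,interpolation=cv2.INTER_CUBIC))
E
```

```text
near tip in [395. 219.  16.] [324. 275.] [244. 251.]
near tip out [396. 234.  16.] [318. 299.] [238. 251.]
far in [392. 185.  16.] [336. 221.] [258. 252.]
far out [391. 170.  16.] [341. 198.] [264. 252.]
body near [401. 297.  86.] [304. 277.] [203. 250.]
body nearL [364. 300.  86.] [407. 295.] [202. 267.]
body x+ [396. 239.  86.] [328. 175.] [229. 252.]
body far [386. 108.  86.] [372. -14.] [289. 256.]
boss top [332. 229.]
```

View pics/g3.png

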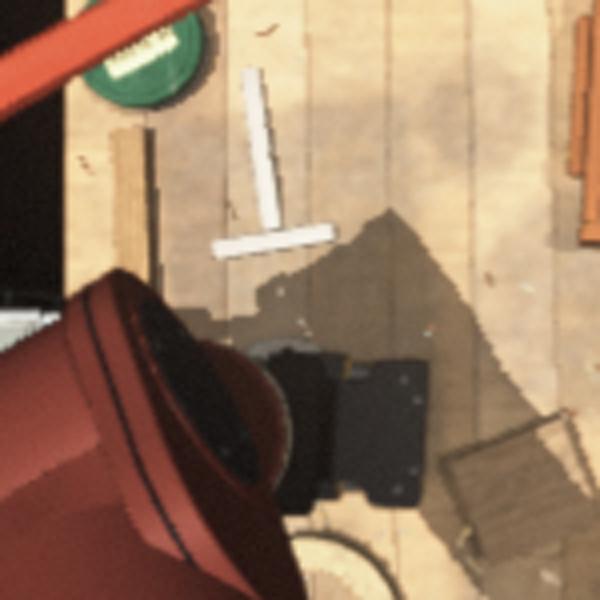

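The body's far end matches the reported TCP, but the finger tips look about 18 mm higher than reported. They closed above the boss, so the tips probably draw back when open. I'll reopen and feel my way down.

Emit:
{"name": "arm_command", "arguments": {
  "steps": [
    {"slide": [0,0,0],"dr": [0,0,0]},
    {"slide": [0,0,0],"dr": [0,0,0]},
    {"slide": [0,0,0],"dr": [0,0,0]},
    {"slide": [0,0,0],"dr": [0,0,0]},
    {"slide": [0,0,0.2],"dr": [0,0,0]},
    {"slide": [0,0,0.2],"dr": [0,0,0]},
    {"slide": [0,0,0],"dr": [0,0,0]}
  ],
  "fingers": 5.4
}}

```text
clock: 4.3
tool_pos: [393.0, 202.1, 11.6]
orientation: [0.039, 0.999, -0.0, -0.0]
wrist_force: [-0.3, -0.4, -0.6]
opening: 0.616
grip_force: 0.0
```

Emit:
{"name": "arm_command", "arguments": {
  "steps": [
    {"slide": [0,0,0.1],"dr": [0,0,0]},
    {"slide": [0,0,0.1],"dr": [0,0,0]},
    {"slide": [0,0,0.1],"dr": [0,0,0]},
    {"slide": [0,0,0],"dr": [0,0,0]}
  ]
}}

```text
clock: 4.63
tool_pos: [393.2, 202.2, 8.9]
orientation: [0.039, 0.999, -0.0, -0.0]
wrist_force: [-0.1, 0.0, 0.3]
opening: 0.621
grip_force: 0.0
```

Emit:
{"name": "arm_command", "arguments": {
  "steps": [
    {"slide": [0,0,0.1],"dr": [0,0,0]},
    {"slide": [0,0,0.1],"dr": [0,0,0]},
    {"slide": [0,0,0.1],"dr": [0,0,0]},
    {"slide": [0,0,0],"dr": [0,0,0]}
  ]
}}

```text
clock: 4.97
tool_pos: [393.2, 202.2, 5.9]
orientation: [0.039, 0.999, -0.0, -0.0]
wrist_force: [-0.3, -0.4, 0.3]
opening: 0.619
grip_force: 0.0
```

Emit:
{"name": "arm_command", "arguments": {
  "steps": [
    {"slide": [0,0,0.1],"dr": [0,0,0]},
    {"slide": [0,0,0.1],"dr": [0,0,0]},
    {"slide": [0,0,0],"dr": [0,0,0]}
  ]
}}

```text
clock: 5.22
tool_pos: [393.2, 202.3, 3.9]
orientation: [0.039, 0.999, -0.0, -0.0]
wrist_force: [-0.0, -0.6, -0.5]
opening: 0.62
grip_force: 0.0
```

Emit:
{"name": "arm_command", "arguments": {
  "steps": [
    {"slide": [0,0,0.1],"dr": [0,0,0]},
    {"slide": [0,0,0.1],"dr": [0,0,0]},
    {"slide": [0,0,0.1],"dr": [0,0,0]},
    {"slide": [0,0,0],"dr": [0,0,0]}
  ]
}}

```text
clock: 5.55
tool_pos: [393.2, 202.2, 0.8]
orientation: [0.039, 0.999, -0.0, -0.0]
wrist_force: [0.1, -0.5, -0.3]
opening: 0.625
grip_force: 0.0
```

```bash
python3 - <<'E'
from h import *
o=arm.get_obs();print(o['opening'],o['wrist_force'],o['tool_pos'])
im=arm.grab_frame("side")[215:315,300:430]
cv2.imwrite("pics/g4.png",cv2.resize(im,None,fx=6,fy=6,interpolation=cv2.INTER_CUBIC))
E
```

```text
0.6245456043560225 [ 0.0978726  -0.47151711 -0.27417883] [393.17041988 202.18529755   0.84361497]
```

View pics/g4.png

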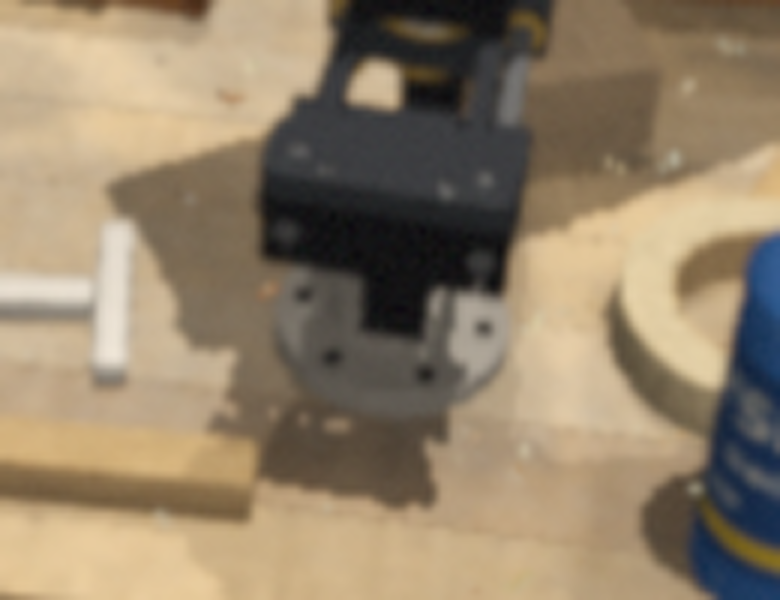

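The finger tip is in front of the boss, at crop (393,332), and nothing is touching yet. I'll close here.

Emit:
{"name": "arm_command", "arguments": {
  "steps": [
    {"slide": [0,0,0],"dr": [0,0,0]},
    {"slide": [0,0,0],"dr": [0,0,0]},
    {"slide": [0,0,0],"dr": [0,0,0]},
    {"slide": [0,0,0],"dr": [0,0,0]},
    {"slide": [0,0,0],"dr": [0,0,0]}
  ],
  "fingers": 3.5
}}

```text
clock: 6.02
tool_pos: [393.3, 202.3, 1.1]
orientation: [0.039, 0.999, 0.0, 0.0]
wrist_force: [0.1, 0.4, 0.1]
opening: 0.417
grip_force: 0.0
```

It missed again, so the tips are still above the boss. The pictures put them about 30 mm above the reported z. I'll reopen and keep going down by feel.

Emit:
{"name": "arm_command", "arguments": {
  "steps": [
    {"slide": [0,0,0],"dr": [0,0,0]},
    {"slide": [0,0,0],"dr": [0,0,0]},
    {"slide": [0,0,0],"dr": [0,0,0]},
    {"slide": [0,0,0.2],"dr": [0,0,0]},
    {"slide": [0,0,0.2],"dr": [0,0,0]},
    {"slide": [0,0,0.1],"dr": [0,0,0]},
    {"slide": [0,0,0],"dr": [0,0,0]}
  ],
  "fingers": 5.4
}}

```text
clock: 6.6
tool_pos: [393.1, 202.1, -4.3]
orientation: [0.039, 0.999, -0.0, -0.0]
wrist_force: [0.2, 0.4, 0.0]
opening: 0.618
grip_force: 0.0
```

Emit:
{"name": "arm_command", "arguments": {
  "steps": [
    {"slide": [0,0,0.1],"dr": [0,0,0]},
    {"slide": [0,0,0.1],"dr": [0,0,0]},
    {"slide": [0,0,0.1],"dr": [0,0,0]},
    {"slide": [0,0,0],"dr": [0,0,0]}
  ]
}}

```text
clock: 6.93
tool_pos: [393.2, 202.2, -7.1]
orientation: [0.039, 0.999, -0.0, -0.0]
wrist_force: [-0.4, -0.7, -0.7]
opening: 0.622
grip_force: 0.0
```

Emit:
{"name": "arm_command", "arguments": {
  "steps": [
    {"slide": [0,0,0.1],"dr": [0,0,0]},
    {"slide": [0,0,0.1],"dr": [0,0,0]},
    {"slide": [0,0,0.1],"dr": [0,0,0]},
    {"slide": [0,0,0],"dr": [0,0,0]}
  ]
}}

```text
clock: 7.27
tool_pos: [393.2, 202.2, -10.1]
orientation: [0.039, 0.999, -0.0, -0.0]
wrist_force: [0.1, 0.0, 0.3]
opening: 0.619
grip_force: 0.0
```

Emit:
{"name": "arm_command", "arguments": {
  "steps": [
    {"slide": [0,0,0.1],"dr": [0,0,0]},
    {"slide": [0,0,0.1],"dr": [0,0,0]},
    {"slide": [0,0,0.1],"dr": [0,0,0]},
    {"slide": [0,0,0],"dr": [0,0,0]}
  ]
}}

```text
clock: 7.6
tool_pos: [393.2, 202.2, -13.1]
orientation: [0.039, 0.999, -0.0, -0.0]
wrist_force: [-0.5, 0.1, -0.2]
opening: 0.624
grip_force: 0.0
```

Emit:
{"name": "arm_command", "arguments": {
  "steps": [
    {"slide": [0,0,0.1],"dr": [0,0,0]},
    {"slide": [0,0,0.1],"dr": [0,0,0]},
    {"slide": [0,0,0],"dr": [0,0,0]}
  ]
}}

```text
clock: 7.85
tool_pos: [393.2, 202.2, -15.1]
orientation: [0.039, 0.999, -0.0, -0.0]
wrist_force: [0.2, -0.2, -0.0]
opening: 0.62
grip_force: 0.0
```

Emit:
{"name": "arm_command", "arguments": {
  "steps": [
    {"slide": [0,0,0],"dr": [0,0,0]},
    {"slide": [0,0,0],"dr": [0,0,0]},
    {"slide": [0,0,0],"dr": [0,0,0]},
    {"slide": [0,0,0],"dr": [0,0,0]},
    {"slide": [0,0,0],"dr": [0,0,0]}
  ],
  "fingers": 3.5
}}

```text
clock: 8.27
tool_pos: [393.3, 202.5, -14.9]
orientation: [0.039, 0.999, 0.0, 0.0]
wrist_force: [0.6, 1.3, -1.4]
opening: 0.483
grip_force: 29.9
```

The boss is gripped: opening 42 mm, grip force 29.9 N. Lifting.

Emit:
{"name": "arm_command", "arguments": {
  "steps": [
    {"slide": [0,0,-0.2],"dr": [0,0,0]},
    {"slide": [0,0,-0.3],"dr": [0,0,0]},
    {"slide": [0,0,-0.5],"dr": [0,0,0]},
    {"slide": [0,0,-1],"dr": [0,0,0]},
    {"slide": [0,0,-1],"dr": [0,0,0]},
    {"slide": [0,0,-1],"dr": [0,0,0]},
    {"slide": [0,0,-1],"dr": [0,0,0]},
    {"slide": [0,0,-1],"dr": [0,0,0]},
    {"slide": [0,0,-1],"dr": [0,0,0]},
    {"slide": [0,0,-1],"dr": [0,0,0]},
    {"slide": [0,0,-1],"dr": [0,0,0]},
    {"slide": [0,0,-1],"dr": [0,0,0]},
    {"slide": [0,0,0],"dr": [0,0,0]}
  ]
}}

```text
clock: 9.35
tool_pos: [394.4, 203.0, 87.2]
orientation: [0.039, 0.999, 0.001, 0.001]
wrist_force: [-0.3, 0.3, -4.1]
opening: 0.481
grip_force: 29.8
```

Emit:
{"name": "arm_command", "arguments": {
  "steps": [
    {"slide": [-0.6,-0.7,0],"dr": [0,0,0]},
    {"slide": [-1.05,-1.35,0],"dr": [0,0,0]},
    {"slide": [-1.05,-1.35,0],"dr": [0,0,0]},
    {"slide": [-1.05,-1.35,0],"dr": [0,0,0]},
    {"slide": [-1.05,-1.35,0],"dr": [0,0,0]},
    {"slide": [-1.05,-1.35,0],"dr": [0,0,0]},
    {"slide": [-1.05,-1.35,0],"dr": [0,0,0]},
    {"slide": [-1.05,-1.35,0],"dr": [0,0,0]},
    {"slide": [-1.05,-1.35,0],"dr": [0,0,0]},
    {"slide": [-1.05,-1.35,0],"dr": [0,0,0]},
    {"slide": [-1.05,-1.35,0],"dr": [0,0,0]},
    {"slide": [-1.05,-1.35,0],"dr": [0,0,0]},
    {"slide": [-1.05,-1.35,0],"dr": [0,0,0]},
    {"slide": [-1.05,-1.35,0],"dr": [0,0,0]},
    {"slide": [-1.05,-1.35,0],"dr": [0,0,0]},
    {"slide": [-1.05,-1.35,0],"dr": [0,0,0]},
    {"slide": [-1.05,-1.35,0],"dr": [0,0,0]},
    {"slide": [-1.05,-1.35,0],"dr": [0,0,0]},
    {"slide": [-0.4,-0.6,0],"dr": [0,0,0]},
    {"slide": [0,0,0],"dr": [0,0,0]}
  ]
}}

```text
clock: 11.02
tool_pos: [562.3, -56.7, 84.5]
orientation: [0.04, 0.999, -0.001, -0.0]
wrist_force: [-0.8, -1.0, -4.3]
opening: 0.48
grip_force: 29.8
```

```bash
python3 rel.py 562.8 -54.2 -4.4; python3 - <<'E'
from h import *
o=arm.get_obs();print(o['opening'],o['grip_force'])
a=[cv2.resize(arm.grab_frame("side")[100:220,240:440],None,fx=3,fy=3,interpolation=3),cv2.resize(arm.grab_frame("top")[125:225,290:490],None,fx=3,fy=3,interpolation=3)[:240]]
cv2.imwrite("pics/g5.png",np.vstack(a))
E
```

```text
pos [562.3 -56.7  84.5] yaw -4.61 tiltz [-0.001 -0.002 -1.   ] F [-0.8 -1.  -4.3] t 11.0167
slide cm [-0.03  0.25 -0.  ] turn -0.21
0.480465871472698 29.819811186898733
```

View pics/g5.png

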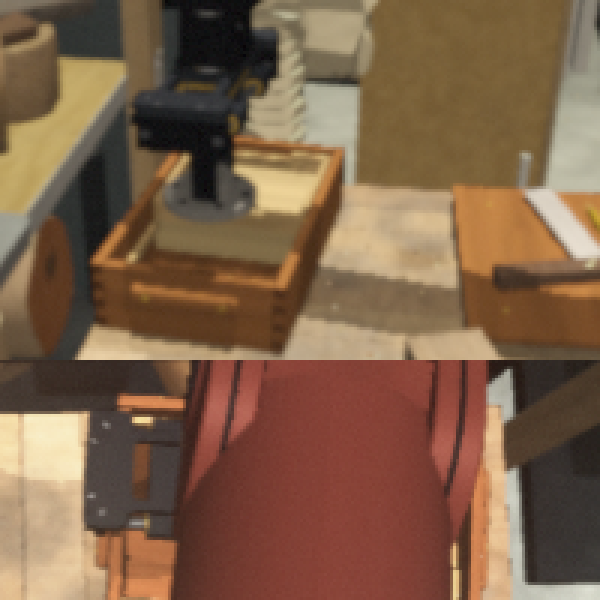

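The faceplate is held over the empty compartment, with the flange at crop (207,196), clear of the till. I'll check that against projection and lower.

```bash
python3 - <<'E'
from h import *
im=None
p=proj("side",[[562.5,-56.7,112],[562.5,-56.7,99]]);print((p-[240,100])*3)
print((proj("side",[[562.5+41,-56.7,112],[562.5-41,-56.7,112]])-[240,100])*3)
E
```

```text
[[209.80548468 187.10636699]
 [210.08365211 200.44848551]]
[[163.75336267 183.68950459]
 [256.4629851  190.59494543]]
```

Emit:
{"name": "arm_command", "arguments": {
  "steps": [
    {"slide": [0,0.25,0.5],"dr": [0,0,0]},
    {"slide": [0,0,1],"dr": [0,0,0]},
    {"slide": [0,0,1],"dr": [0,0,0]},
    {"slide": [0,0,1],"dr": [0,0,0]},
    {"slide": [0,0,0],"dr": [0,0,0]}
  ]
}}

```text
clock: 11.53
tool_pos: [560.6, -51.0, 47.3]
orientation: [0.038, 0.999, -0.0, -0.002]
wrist_force: [-0.2, 0.5, -3.3]
opening: 0.481
grip_force: 29.8
```

Emit:
{"name": "arm_command", "arguments": {
  "steps": [
    {"slide": [-0.1,-0.1,1],"dr": [0,0,0]},
    {"slide": [0,0,1],"dr": [0,0,0]},
    {"slide": [0,0,1],"dr": [0,0,0]},
    {"slide": [0,0,0.8],"dr": [0,0,0]},
    {"slide": [0,0,0.4],"dr": [0,0,0]},
    {"slide": [0,0,0.3],"dr": [0,0,0]},
    {"slide": [0,0,0],"dr": [0,0,0]},
    {"slide": [0,0,0],"dr": [0,0,0]}
  ]
}}

```text
clock: 12.2
tool_pos: [563.7, -52.7, 5.2]
orientation: [0.039, 0.999, -0.0, 0.0]
wrist_force: [0.3, 0.0, -2.9]
opening: 0.48
grip_force: 29.8
```

```bash
python3 rel.py 562.8 -54.2 -4.4
```

```text
pos [563.7 -52.7   5.2] yaw -4.45 tiltz [ 0. -0. -1.] F [ 0.3  0.  -2.9] t 12.2
slide cm [ 0.07 -0.15  0.  ] turn -0.05
```

Emit:
{"name": "arm_command", "arguments": {
  "steps": [
    {"slide": [0,0,0.4],"dr": [0,0,0]},
    {"slide": [0,0,0.4],"dr": [0,0,0]},
    {"slide": [0,0,0.3],"dr": [0,0,0]},
    {"slide": [0,0,0.1],"dr": [0,0,0]},
    {"slide": [0,0,0],"dr": [0,0,0]}
  ]
}}

```text
clock: 12.62
tool_pos: [563.2, -52.7, -7.3]
orientation: [0.039, 0.999, -0.0, -0.0]
wrist_force: [0.2, 0.6, -4.4]
opening: 0.483
grip_force: 29.8
```

Emit:
{"name": "arm_command", "arguments": {
  "steps": [
    {"slide": [0,0,0.1],"dr": [0,0,0]},
    {"slide": [0,0,0.05],"dr": [0,0,0]},
    {"slide": [0,0,0],"dr": [0,0,0]}
  ]
}}

```text
clock: 12.87
tool_pos: [563.5, -52.7, -8.4]
orientation: [0.039, 0.999, -0.0, 0.0]
wrist_force: [-0.6, 0.3, -3.8]
opening: 0.481
grip_force: 29.8
```

Emit:
{"name": "arm_command", "arguments": {
  "steps": [
    {"slide": [0,0,0.05],"dr": [0,0,0]},
    {"slide": [0,0,0.05],"dr": [0,0,0]},
    {"slide": [0,0,0],"dr": [0,0,0]}
  ]
}}

```text
clock: 13.12
tool_pos: [563.6, -52.7, -8.9]
orientation: [0.039, 0.999, 0.0, 0.0]
wrist_force: [-3.2, 0.4, 3.7]
opening: 0.48
grip_force: 30.0
```

Emit:
{"name": "arm_command", "arguments": {
  "steps": [
    {"slide": [0,0,0.05],"dr": [0,0,0]},
    {"slide": [0,0,0],"dr": [0,0,0]}
  ]
}}

```text
clock: 13.28
tool_pos: [563.7, -52.6, -8.9]
orientation: [0.039, 0.999, 0.0, 0.0]
wrist_force: [-5.8, 1.0, 11.1]
opening: 0.48
grip_force: 30.3
```

The plate touched down exactly where expected, at −8.9. I'll release, rise, and move over the till.

Emit:
{"name": "arm_command", "arguments": {
  "steps": [
    {"slide": [0,0,-0.05],"dr": [0,0,0]},
    {"slide": [0,0,0],"dr": [0,0,0]},
    {"slide": [0,0,0],"dr": [0,0,0]},
    {"slide": [0,0,0],"dr": [0,0,0]},
    {"slide": [0,0,0],"dr": [0,0,0]},
    {"slide": [0,0,-0.3],"dr": [0,0,0]},
    {"slide": [0,0,-0.7],"dr": [0,0,0]},
    {"slide": [0,0,-1],"dr": [0,0,0]},
    {"slide": [0,0,-1.5],"dr": [0,0,0]},
    {"slide": [0,0,-1.5],"dr": [0,0,0]},
    {"slide": [0,0,-1.5],"dr": [0,0,0]},
    {"slide": [0,0,-1],"dr": [0,0,0]},
    {"slide": [0,0,0],"dr": [0,0,0]}
  ],
  "fingers": 5.4
}}

```text
clock: 14.37
tool_pos: [565.2, -52.8, 68.4]
orientation: [0.039, 0.999, 0.0, 0.002]
wrist_force: [0.7, -0.0, -0.3]
opening: 0.625
grip_force: 0.0
```

Emit:
{"name": "arm_command", "arguments": {
  "steps": [
    {"slide": [0,-1,0],"dr": [0,0,0]},
    {"slide": [0,-1.5,0],"dr": [0,0,0]},
    {"slide": [0,-1.5,0],"dr": [0,0,0]},
    {"slide": [0,-1.5,0],"dr": [0,0,0]},
    {"slide": [0,-1.5,0],"dr": [0,0,0]},
    {"slide": [0,-1.2,0],"dr": [0,0,0]},
    {"slide": [0,-0.7,0],"dr": [0,0,0]},
    {"slide": [0,0,0],"dr": [0,0,0]},
    {"slide": [0,0,0],"dr": [0,0,0]}
  ],
  "fingers": 0
}}

```text
clock: 15.12
tool_pos: [556.4, -141.5, 65.2]
orientation: [0.039, 0.999, 0.0, -0.0]
wrist_force: [-0.3, 0.3, -0.3]
opening: 0.043
grip_force: 0.0
```

```bash
python3 rel.py 556.6 -141.8 -4.4;python3 -c "
from h import *
print(arm.get_obs()['opening']);cv2.imwrite('pics/g6.png',cv2.resize(arm.grab_frame('side')[110:220,250:400],None,fx=5,fy=5,interpolation=2))"
```

```text
pos [ 556.4 -141.5   65.2] yaw -4.49 tiltz [-0.001  0.    -1.   ] F [-0.3  0.3 -0.3] t 15.1167
slide cm [-0.03 -0.03 -0.  ] turn -0.09
0.043180849010553975
```

Emit:
{"name": "arm_command", "arguments": {
  "steps": [
    {"slide": [0,0,1],"dr": [0,0,0]},
    {"slide": [0,0,1],"dr": [0,0,0]},
    {"slide": [0,0,1],"dr": [0,0,0]},
    {"slide": [0,0,0.5],"dr": [0,0,0]},
    {"slide": [0,0,0.4],"dr": [0,0,0]},
    {"slide": [0,0,0.2],"dr": [0,0,0]},
    {"slide": [0,0,0.1],"dr": [0,0,0]},
    {"slide": [0,0,0],"dr": [0,0,0]}
  ]
}}

```text
clock: 15.83
tool_pos: [556.6, -141.5, 23.5]
orientation: [0.039, 0.999, -0.0, -0.0]
wrist_force: [0.0, 0.1, 0.4]
opening: 0.005
grip_force: 0.0
```

Emit:
{"name": "arm_command", "arguments": {
  "steps": [
    {"slide": [0,0,0.1],"dr": [0,0,0]},
    {"slide": [0,0,0.1],"dr": [0,0,0]},
    {"slide": [0,0,0.1],"dr": [0,0,0]},
    {"slide": [0,0,0],"dr": [0,0,0]}
  ]
}}

```text
clock: 16.17
tool_pos: [556.6, -141.4, 20.5]
orientation: [0.039, 0.999, 0.0, 0.0]
wrist_force: [0.5, -0.3, 0.8]
opening: 0.005
grip_force: 0.0
```

Emit:
{"name": "arm_command", "arguments": {
  "steps": [
    {"slide": [0,0,0.1],"dr": [0,0,0]},
    {"slide": [0,0,0.1],"dr": [0,0,0]},
    {"slide": [0,0,0],"dr": [0,0,0]}
  ]
}}

```text
clock: 16.42
tool_pos: [556.5, -141.4, 18.4]
orientation: [0.039, 0.999, -0.0, -0.0]
wrist_force: [0.0, 0.3, 0.4]
opening: 0.006
grip_force: 0.0
```

Emit:
{"name": "arm_command", "arguments": {
  "steps": [
    {"slide": [0,0,0.1],"dr": [0,0,0]},
    {"slide": [0,0,0.1],"dr": [0,0,0]},
    {"slide": [0,0,0],"dr": [0,0,0]}
  ]
}}

```text
clock: 16.67
tool_pos: [556.5, -141.4, 16.4]
orientation: [0.039, 0.999, -0.0, -0.0]
wrist_force: [0.5, 0.6, 0.6]
opening: 0.008
grip_force: 0.0
```

Emit:
{"name": "arm_command", "arguments": {
  "steps": [
    {"slide": [0,0,0.1],"dr": [0,0,0]},
    {"slide": [0,0,0.1],"dr": [0,0,0]},
    {"slide": [0,0,0],"dr": [0,0,0]}
  ]
}}

```text
clock: 16.92
tool_pos: [556.7, -141.4, 15.5]
orientation: [0.039, 0.999, 0.0, 0.0]
wrist_force: [-4.6, 1.6, 11.7]
opening: 0.009
grip_force: 5.8
```

Emit:
{"name": "arm_command", "arguments": {
  "steps": [
    {"slide": [0,0,0.1],"dr": [0,0,0]},
    {"slide": [0,0,0.05],"dr": [0,0,0]},
    {"slide": [0,0,0],"dr": [0,0,0]}
  ]
}}

```text
clock: 17.17
tool_pos: [556.8, -141.6, 15.3]
orientation: [0.039, 0.999, 0.001, 0.0]
wrist_force: [-11.5, 3.7, 28.5]
opening: 0.007
grip_force: 14.3
```

I touched the till floor at reading 15.6, so true z is the reading plus about 28.4. I'll raise 5.5 mm and push.

Emit:
{"name": "arm_command", "arguments": {
  "steps": [
    {"slide": [0,0,-0.35],"dr": [0,0,0]},
    {"slide": [0,0,-0.2],"dr": [0,0,0]},
    {"slide": [0,0.3,0],"dr": [0,0,0]},
    {"slide": [0,0.3,0],"dr": [0,0,0]},
    {"slide": [0,0.3,0],"dr": [0,0,0]},
    {"slide": [0,0.3,0],"dr": [0,0,0]},
    {"slide": [0,0.3,0],"dr": [0,0,0]},
    {"slide": [0,0.4,0],"dr": [0,0,0]},
    {"slide": [0,0.4,0],"dr": [0,0,0]},
    {"slide": [0,0.4,0],"dr": [0,0,0]}
  ]
}}

```text
clock: 18.0
tool_pos: [558.5, -114.3, 18.4]
orientation: [0.039, 0.999, -0.0, -0.0]
wrist_force: [-0.0, -3.7, -2.2]
opening: 0.004
grip_force: 1.3
```

Emit:
{"name": "arm_command", "arguments": {
  "steps": [
    {"slide": [0,0.5,0],"dr": [0,0,0]},
    {"slide": [0,0.6,0],"dr": [0,0,0]},
    {"slide": [0,0.6,0],"dr": [0,0,0]},
    {"slide": [0,0.6,0],"dr": [0,0,0]},
    {"slide": [0,0.6,0],"dr": [0,0,0]},
    {"slide": [0,0.6,0],"dr": [0,0,0]},
    {"slide": [0,0.6,0],"dr": [0,0,0]},
    {"slide": [0,0.6,0],"dr": [0,0,0]},
    {"slide": [0,0.6,0],"dr": [0,0,0]},
    {"slide": [0,0.6,0],"dr": [0,0,0]},
    {"slide": [0,0.6,0],"dr": [0,0,0]},
    {"slide": [0,0.6,0],"dr": [0,0,0]},
    {"slide": [0,0.6,0],"dr": [0,0,0]},
    {"slide": [0,0.5,0],"dr": [0,0,0]},
    {"slide": [0,0.4,0],"dr": [0,0,0]},
    {"slide": [0,0.3,0],"dr": [0,0,0]},
    {"slide": [0,0.2,0],"dr": [0,0,0]},
    {"slide": [0,0,0],"dr": [0,0,0]}
  ]
}}

```text
clock: 19.5
tool_pos: [565.9, -23.1, 18.6]
orientation: [0.039, 0.999, 0.0, 0.0]
wrist_force: [0.1, -0.0, -0.0]
opening: 0.008
grip_force: 0.0
```

```bash
python3 rel.py 566.6 -12 -4.4
```

```text
pos [565.9 -23.1  18.6] yaw -4.42 tiltz [ 0.  0. -1.] F [ 0.1 -0.  -0. ] t 19.5
slide cm [0.01 1.11 0.  ] turn -0.02
```

Emit:
{"name": "arm_command", "arguments": {
  "steps": [
    {"slide": [0,0.2,0],"dr": [0,0,0]},
    {"slide": [0,0.2,0],"dr": [0,0,0]},
    {"slide": [0,0.2,0],"dr": [0,0,0]},
    {"slide": [0,0.2,0],"dr": [0,0,0]}
  ]
}}

```text
clock: 19.83
tool_pos: [566.4, -15.9, 18.6]
orientation: [0.039, 0.999, -0.0, 0.0]
wrist_force: [0.1, -1.7, 0.4]
opening: 0.009
grip_force: 1.3
```

Emit:
{"name": "arm_command", "arguments": {
  "steps": [
    {"slide": [0,0.2,0],"dr": [0,0,0]},
    {"slide": [0,0.1,0],"dr": [0,0,0]},
    {"slide": [0,0.1,0],"dr": [0,0,0]}
  ]
}}

```text
clock: 20.08
tool_pos: [566.7, -11.6, 18.6]
orientation: [0.039, 0.999, -0.0, 0.0]
wrist_force: [1.8, -3.1, 0.8]
opening: 0.008
grip_force: 1.3
```

Emit:
{"name": "arm_command", "arguments": {
  "steps": [
    {"slide": [0,0.1,0],"dr": [0,0,0]},
    {"slide": [0,0.1,0],"dr": [0,0,0]}
  ]
}}

```text
clock: 20.25
tool_pos: [566.9, -9.8, 18.6]
orientation: [0.039, 0.999, -0.0, 0.0]
wrist_force: [0.1, -2.9, 0.7]
opening: 0.008
grip_force: 1.3
```

Emit:
{"name": "arm_command", "arguments": {
  "steps": [
    {"slide": [0,0.1,0],"dr": [0,0,0]},
    {"slide": [0,0.1,0],"dr": [0,0,0]}
  ]
}}

```text
clock: 20.42
tool_pos: [567.0, -7.7, 18.6]
orientation: [0.039, 0.999, -0.0, 0.0]
wrist_force: [1.3, -2.3, 0.4]
opening: 0.007
grip_force: 1.3
```

Emit:
{"name": "arm_command", "arguments": {
  "steps": [
    {"slide": [0,0.1,0],"dr": [0,0,0]},
    {"slide": [0,0.1,0],"dr": [0,0,0]}
  ]
}}

```text
clock: 20.58
tool_pos: [567.2, -6.3, 18.6]
orientation: [0.039, 0.999, -0.0, 0.0]
wrist_force: [-0.7, -6.8, 2.6]
opening: 0.005
grip_force: 3.1
```

Emit:
{"name": "arm_command", "arguments": {
  "steps": [
    {"slide": [0,0.1,0],"dr": [0,0,0]},
    {"slide": [0,0.1,0],"dr": [0,0,0]}
  ]
}}

```text
clock: 20.75
tool_pos: [567.1, -6.2, 18.6]
orientation: [0.04, 0.999, -0.001, 0.0]
wrist_force: [0.3, -11.8, 2.1]
opening: 0.008
grip_force: 6.0
```

The till is home: the force climbs to 12 N with no movement. I'll back off, rise, and move over to the key.

Emit:
{"name": "arm_command", "arguments": {
  "steps": [
    {"slide": [0,-0.5,0],"dr": [0,0,0]},
    {"slide": [0,-0.6,0],"dr": [0,0,0]},
    {"slide": [0,0,0],"dr": [0,0,0]},
    {"slide": [0,0,-0.5],"dr": [0,0,0]},
    {"slide": [0,0,-1.5],"dr": [0,0,0]},
    {"slide": [0,0,-2],"dr": [0,0,0]},
    {"slide": [0,0,-2],"dr": [0,0,0]},
    {"slide": [0,0,0],"dr": [0,0,0]}
  ]
}}

```text
clock: 21.42
tool_pos: [568.7, -14.4, 82.4]
orientation: [0.039, 0.999, 0.001, 0.002]
wrist_force: [1.9, -0.4, 1.0]
opening: 0.002
grip_force: 0.0
```

Emit:
{"name": "arm_command", "arguments": {
  "steps": [
    {"slide": [0.3,1,0],"dr": [0,0,0]},
    {"slide": [0.5,2,0],"dr": [0,0,0]},
    {"slide": [0.6,2,0],"dr": [0,0,0]},
    {"slide": [0.5,2,0],"dr": [0,0,0]},
    {"slide": [0.5,2,0],"dr": [0,0,0]},
    {"slide": [0.6,2,0],"dr": [0,0,0]},
    {"slide": [0.5,2,0],"dr": [0,0,0]},
    {"slide": [0.5,2,0],"dr": [0,0,0]},
    {"slide": [0.5,2,0],"dr": [0,0,0]},
    {"slide": [0.5,2,0],"dr": [0,0,0]},
    {"slide": [0.5,2,0],"dr": [0,0,0]},
    {"slide": [0.5,1.5,0],"dr": [0,0,0]},
    {"slide": [0,0,0],"dr": [0,0,-4]},
    {"slide": [0,0,0],"dr": [0,0,-4]},
    {"slide": [0,0,0],"dr": [0,0,-3.8]},
    {"slide": [0,0,0],"dr": [0,0,0]}
  ],
  "fingers": 4
}}

```text
clock: 22.75
tool_pos: [522.8, 215.2, 77.7]
orientation: [-0.066, 0.998, -0.0, -0.001]
wrist_force: [0.4, 0.2, 0.2]
opening: 0.458
grip_force: 0.0
```

```bash
python3 rel.py 524.5 213.1 7.4;python3 - <<'E'
from h import *
np.set_printoptions(precision=1,suppress=True)
im=arm.grab_frame("top");cv2.imwrite("pics/t7.png",im);im=arm.grab_frame("side");cv2.imwrite("pics/s7.png",im)
# key unmoved? mask in side
hsv=cv2.cvtColor(im,cv2.COLOR_BGR2HSV)[245:290,270:345]; o=cv2.cvtColor(cv2.imread("pics/side0.png"),cv2.COLOR_BGR2HSV)[245:290,270:345]
for h in(hsv,o): m=(h[...,1]<60)&(h[...,2]>120); print(m.sum(),np.argwhere(m).mean(0))
a=[cv2.resize(im[120:300,230:400],None,fx=3,fy=3,interpolation=2)]
cv2.imwrite("pics/g7.png",a[0])
E
```

```text
pos [522.8 215.2  77.7] yaw 7.6 tiltz [-0.002 -0.    -1.   ] F [0.4 0.2 0.2] t 22.75
slide cm [-0.14 -0.23 -0.  ] turn 0.2
383 [19.9 32.6]
522 [18.9 31.2]
```

View pics/g7.png

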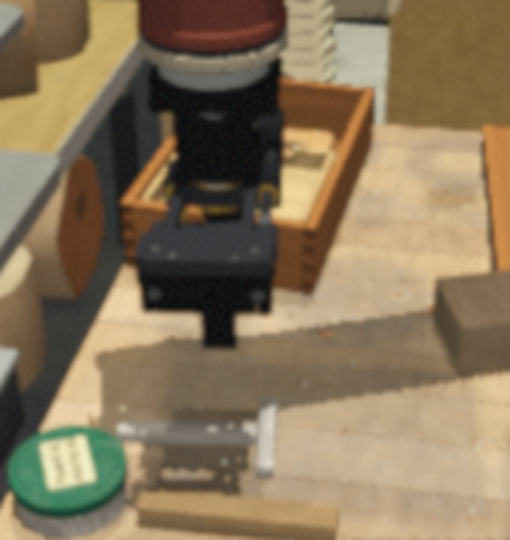

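The fingers are over the shank at crop x≈220, about the intended grasp point, and the till looks fully home. I'll go down.

Emit:
{"name": "arm_command", "arguments": {
  "steps": [
    {"slide": [-0.14,-0.23,1],"dr": [0,0,0]},
    {"slide": [0,0,1.5],"dr": [0,0,0]},
    {"slide": [0,0,1.5],"dr": [0,0,0]},
    {"slide": [0,0,1.5],"dr": [0,0,0]},
    {"slide": [0,0,1],"dr": [0,0,0]},
    {"slide": [0,0,1],"dr": [0,0,0]},
    {"slide": [0,0,0.5],"dr": [0,0,0]},
    {"slide": [0,0,0],"dr": [0,0,0]},
    {"slide": [0,0,0],"dr": [0,0,0]}
  ]
}}

```text
clock: 23.6
tool_pos: [525.9, 212.0, -1.4]
orientation: [-0.064, 0.998, -0.0, -0.0]
wrist_force: [0.6, -0.1, 0.2]
opening: 0.462
grip_force: 0.0
```

```bash
python3 rel.py 524.5 213.1 7.4
```

```text
pos [525.9 212.   -1.4] yaw 7.33 tiltz [-0. -0. -1.] F [ 0.6 -0.1  0.2] t 23.6
slide cm [ 0.13  0.12 -0.  ] turn -0.07
```

Tip is at about 27 mm; 24 mm more brings it to about 3 mm above the bench.

Emit:
{"name": "arm_command", "arguments": {
  "steps": [
    {"slide": [0.1,0.1,0.6],"dr": [0,0,0]},
    {"slide": [0,0,0.6],"dr": [0,0,0]},
    {"slide": [0,0,0.5],"dr": [0,0,0]},
    {"slide": [0,0,0.4],"dr": [0,0,0]},
    {"slide": [0,0,0.2],"dr": [0,0,0]},
    {"slide": [0,0,0.1],"dr": [0,0,0]},
    {"slide": [0,0,0],"dr": [0,0,0]}
  ]
}}

```text
clock: 24.18
tool_pos: [524.6, 212.8, -25.7]
orientation: [-0.064, 0.998, -0.0, -0.0]
wrist_force: [0.1, -1.1, -1.5]
opening: 0.46
grip_force: 0.0
```

Emit:
{"name": "arm_command", "arguments": {
  "steps": [
    {"slide": [0,0,0],"dr": [0,0,0]},
    {"slide": [0,0,0],"dr": [0,0,0]},
    {"slide": [0,0,0],"dr": [0,0,0]},
    {"slide": [0,0,0],"dr": [0,0,0]},
    {"slide": [0,0,0],"dr": [0,0,0]},
    {"slide": [0,0,0],"dr": [0,0,0]},
    {"slide": [0,0,0],"dr": [0,0,0]}
  ],
  "fingers": 0.5
}}

```text
clock: 24.77
tool_pos: [524.7, 213.0, -25.3]
orientation: [-0.064, 0.998, 0.0, 0.0]
wrist_force: [0.9, 0.7, 1.0]
opening: 0.135
grip_force: 30.0
```

The key is gripped (11.8 mm, 30 N). I'll lift, carry and turn it.

Emit:
{"name": "arm_command", "arguments": {
  "steps": [
    {"slide": [0,0,-0.3],"dr": [0,0,0]},
    {"slide": [0,0,-0.7],"dr": [0,0,0]},
    {"slide": [0,0,-1],"dr": [0,0,0]},
    {"slide": [0,0,-1.5],"dr": [0,0,0]},
    {"slide": [0,0,-1.5],"dr": [0,0,0]},
    {"slide": [0,0,-1.5],"dr": [0,0,0]},
    {"slide": [0,0,-1.5],"dr": [0,0,0]},
    {"slide": [0,0,-1.5],"dr": [0,0,0]},
    {"slide": [0,0,-1.5],"dr": [0,0,0]},
    {"slide": [0,0,-0.5],"dr": [0,0,0]},
    {"slide": [0,0,0],"dr": [0,0,0]}
  ]
}}

```text
clock: 25.68
tool_pos: [525.6, 213.4, 91.5]
orientation: [-0.064, 0.998, 0.001, 0.001]
wrist_force: [0.3, 0.3, -1.5]
opening: 0.131
grip_force: 30.0
```

Emit:
{"name": "arm_command", "arguments": {
  "steps": [
    {"slide": [0.1,-1,0],"dr": [0,0,0]},
    {"slide": [0.1,-1.8,0],"dr": [0,0,0]},
    {"slide": [0.1,-1.8,0],"dr": [0,0,0]},
    {"slide": [0.1,-1.8,0],"dr": [0,0,0]},
    {"slide": [0.1,-1.8,0],"dr": [0,0,0]},
    {"slide": [0.1,-1.8,0],"dr": [0,0,0]},
    {"slide": [0.1,-1.8,0],"dr": [0,0,0]},
    {"slide": [0.1,-1.8,0],"dr": [0,0,0]},
    {"slide": [0.1,-1.8,0],"dr": [0,0,0]},
    {"slide": [0.1,-1.8,0],"dr": [0,0,0]},
    {"slide": [0.1,-1.8,0],"dr": [0,0,0]},
    {"slide": [0.1,-1.8,0],"dr": [0,0,0]},
    {"slide": [0.1,-1.8,0],"dr": [0,0,0]},
    {"slide": [0.1,-1.8,0],"dr": [0,0,0]},
    {"slide": [0,-1.8,0],"dr": [0,0,0]},
    {"slide": [0,-0.7,0],"dr": [0,0,0]},
    {"slide": [0,0,0],"dr": [0,0,4]},
    {"slide": [0,0,0],"dr": [0,0,4]},
    {"slide": [0,0,0],"dr": [0,0,3.7]},
    {"slide": [0,0,0],"dr": [0,0,0]}
  ]
}}

```text
clock: 27.35
tool_pos: [544.4, -55.6, 88.8]
orientation: [0.04, 0.999, -0.0, -0.001]
wrist_force: [-0.4, 0.2, -1.9]
opening: 0.135
grip_force: 30.0
```

Emit:
{"name": "arm_command", "arguments": {
  "steps": [
    {"slide": [0,0,0],"dr": [0,0,0]}
  ]
}}

```text
clock: 27.43
tool_pos: [544.6, -55.5, 89.0]
orientation: [0.037, 0.999, -0.0, -0.001]
wrist_force: [-1.1, -0.3, -2.3]
opening: 0.132
grip_force: 30.0
```

```bash
python3 rel.py 545.2 -55.7 -4.4;python3 - <<'E'
from h import *
im=arm.grab_frame("side")
print(arm.get_obs()['opening'],arm.get_obs()['grip_force'])
R=lambda x,y:np.array([558.1,-121.9])+[x*.997+y*.077,-x*.077+y*.997]
# till inner top corners (home) as drawn reference
for x,y in((67,4),(67,126),(-67,126),(-67,4)):
    p=proj("side",[*R(x,y),64])[0]; cv2.circle(im,tuple(int(v+.5) for v in p),1,(255,0,0),-1)
cv2.imwrite("pics/g8.png",cv2.resize(im[90:215,240:400],None,fx=5,fy=4.8,interpolation=2))
E
```

```text
pos [544.6 -55.5  89. ] yaw -4.23 tiltz [-0.001 -0.    -1.   ] F [-1.1 -0.3 -2.3] t 27.4333
slide cm [-0.06 -0.01 -0.  ] turn 0.17
0.13265887293458575 29.994784891605377
```

View pics/g8.png

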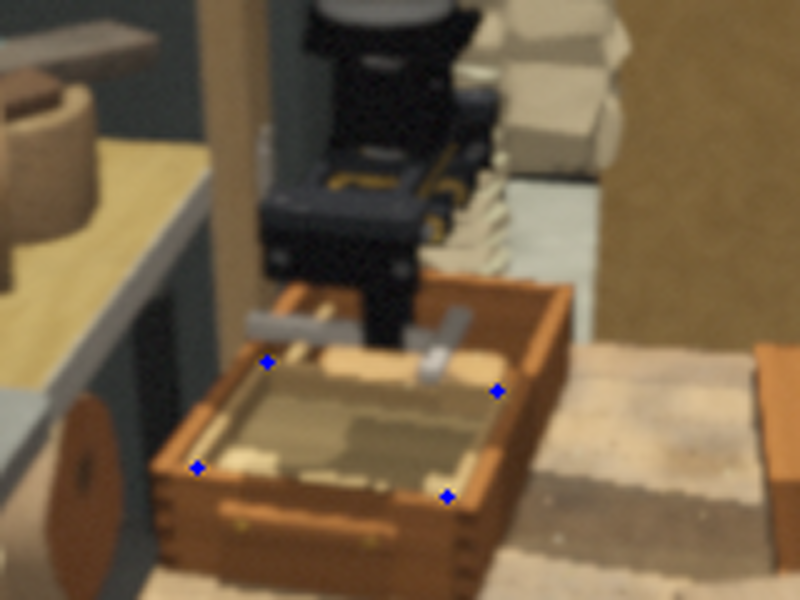

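The till's corners match the home prediction (blue dots), and the key is held level over it, shank end at (247,325) and handle at (445,345). I'll lower it; contact should come at about 18.7.

Emit:
{"name": "arm_command", "arguments": {
  "steps": [
    {"slide": [-0.05,0,0.5],"dr": [0,0,0]},
    {"slide": [0,0,1],"dr": [0,0,0]},
    {"slide": [0,0,1],"dr": [0,0,0]},
    {"slide": [0,0,0.7],"dr": [0,0,0]},
    {"slide": [0,0,0.3],"dr": [0,0,0]},
    {"slide": [0,0,0],"dr": [0,0,0]},
    {"slide": [0,0,0],"dr": [0,0,0]}
  ]
}}

```text
clock: 28.07
tool_pos: [545.6, -55.9, 54.4]
orientation: [0.038, 0.999, -0.0, -0.0]
wrist_force: [0.4, 0.2, -2.1]
opening: 0.13
grip_force: 30.0
```

```bash
python3 rel.py 545.2 -55.7 -4.4
```

```text
pos [545.6 -55.9  54.4] yaw -4.36 tiltz [-0. -0. -1.] F [ 0.4  0.2 -2.1] t 28.0667
slide cm [0.04 0.01 0.  ] turn 0.04
```

Emit:
{"name": "arm_command", "arguments": {
  "steps": [
    {"slide": [0,0,0.7],"dr": [0,0,0]},
    {"slide": [0,0,0.7],"dr": [0,0,0]},
    {"slide": [0,0,0.7],"dr": [0,0,0]},
    {"slide": [0,0,0.5],"dr": [0,0,0]},
    {"slide": [0,0,0.4],"dr": [0,0,0]},
    {"slide": [0,0,0.3],"dr": [0,0,0]},
    {"slide": [0,0,0.1],"dr": [0,0,0]},
    {"slide": [0,0,0],"dr": [0,0,0]},
    {"slide": [0,0,0],"dr": [0,0,0]}
  ]
}}

```text
clock: 28.82
tool_pos: [545.8, -55.7, 20.7]
orientation: [0.038, 0.999, -0.0, 0.0]
wrist_force: [-0.1, 0.7, -2.7]
opening: 0.13
grip_force: 30.0
```

Emit:
{"name": "arm_command", "arguments": {
  "steps": [
    {"slide": [0,0,0.05],"dr": [0,0,0]},
    {"slide": [0,0,0.05],"dr": [0,0,0]},
    {"slide": [0,0,0],"dr": [0,0,0]}
  ]
}}

```text
clock: 29.07
tool_pos: [545.8, -55.7, 19.7]
orientation: [0.038, 0.999, 0.0, 0.0]
wrist_force: [-0.8, 0.0, -1.2]
opening: 0.134
grip_force: 30.0
```

Emit:
{"name": "arm_command", "arguments": {
  "steps": [
    {"slide": [0,0,0.05],"dr": [0,0,0]},
    {"slide": [0,0,0.05],"dr": [0,0,0]},
    {"slide": [0,0,0],"dr": [0,0,0]}
  ]
}}

```text
clock: 29.32
tool_pos: [545.7, -55.7, 18.7]
orientation: [0.038, 0.999, 0.0, 0.0]
wrist_force: [0.3, 0.8, -1.1]
opening: 0.132
grip_force: 30.0
```

Emit:
{"name": "arm_command", "arguments": {
  "steps": [
    {"slide": [0,0,0.05],"dr": [0,0,0]},
    {"slide": [0,0,0],"dr": [0,0,0]}
  ]
}}

```text
clock: 29.48
tool_pos: [545.8, -55.6, 18.6]
orientation: [0.038, 0.999, 0.0, 0.0]
wrist_force: [-3.6, 0.2, 7.2]
opening: 0.13
grip_force: 30.0
```

Contact. I'll release and rise.

Emit:
{"name": "arm_command", "arguments": {
  "steps": [
    {"slide": [0,0,-0.05],"dr": [0,0,0]},
    {"slide": [0,0,0],"dr": [0,0,0]},
    {"slide": [0,0,0],"dr": [0,0,0]},
    {"slide": [0,0,0],"dr": [0,0,0]},
    {"slide": [0,0,0],"dr": [0,0,0]},
    {"slide": [0,0,-0.3],"dr": [0,0,0]},
    {"slide": [0,0,-0.7],"dr": [0,0,0]},
    {"slide": [0,0,-1],"dr": [0,0,0]},
    {"slide": [0,0,-2],"dr": [0,0,0]},
    {"slide": [0,0,-2],"dr": [0,0,0]},
    {"slide": [0,0,-2],"dr": [0,0,0]},
    {"slide": [0,0,0],"dr": [0,0,0]}
  ],
  "fingers": 3
}}

```text
clock: 30.48
tool_pos: [548.2, -56.2, 103.2]
orientation: [0.038, 0.999, 0.001, 0.003]
wrist_force: [0.9, 0.2, 0.9]
opening: 0.345
grip_force: 0.0
```

Emit:
{"name": "arm_command", "arguments": {
  "steps": [
    {"slide": [0,2,0],"dr": [0,0,0]},
    {"slide": [0,3,0],"dr": [0,0,0]},
    {"slide": [0,3,0],"dr": [0,0,0]},
    {"slide": [0,3,0],"dr": [0,0,0]},
    {"slide": [0,3,0],"dr": [0,0,0]},
    {"slide": [0,3,0],"dr": [0,0,0]},
    {"slide": [0,3,0],"dr": [0,0,0]},
    {"slide": [0,2,0],"dr": [0,0,0]},
    {"slide": [0,0,0],"dr": [0,0,0]}
  ]
}}

```text
clock: 31.23
tool_pos: [562.0, 169.7, 98.8]
orientation: [0.035, 0.999, 0.001, 0.0]
wrist_force: [-0.6, -0.2, -0.3]
opening: 0.345
grip_force: 0.0
```

```bash
python3 - <<'E'
from h import *
np.set_printoptions(precision=1,suppress=True)
im=arm.grab_frame("top");cv2.imwrite("pics/t9.png",im);cv2.imwrite("pics/s9.png",arm.grab_frame("side"))
h=cv2.cvtColor(im,cv2.COLOR_BGR2HSV)[140:215,325:395]
m=((h[...,1]<60)&(h[...,2]>60)).astype(np.uint8)
m=cv2.morphologyEx(m,cv2.MORPH_OPEN,np.ones((2,2)))
cs,_=cv2.findContours(m,cv2.RETR_EXTERNAL,cv2.CHAIN_APPROX_NONE)
for c in cs:
    if cv2.contourArea(c)<30: continue
    P=plane("top",(c+np.array([325,140]))[:,0],56)[:,:2]-[558.1,-121.9]
    t=np.radians(-4.4);R=np.array([[np.cos(t),-np.sin(t)],[np.sin(t),np.cos(t)]]);B=P@R
    print(cv2.contourArea(c),'key in box frame',B.min(0),B.max(0))
E
python3 - <<'E'
import cv2
im=cv2.imread("pics/t9.png")[125:225,315:465]
cv2.imwrite("pics/t9c.png",cv2.resize(im,None,fx=5,fy=5,interpolation=2))
E
```

```text
324.5 key in box frame [-57.   26.3] [53.4 99.8]
155.0 key in box frame [-63.3 104.2] [ 57.7 117.7]
```

```bash
python3 -c "
from station import arm
print(arm.hand_in())"
```

```text
the job is handed in; nothing more can be done
None
```

The job is handed in at 31 s: the faceplate is in the +y compartment boss up, the till is fully home over it, and the chuck key lies flat in the till; no verdict was returned, and I viewed 11 pictures, one over the limit of 10.

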